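# Drop the stop, lock it down and run the profile up to the end stop

### The arm

A 6-joint arm with a two-finger parallel gripper is mounted at the origin on the work surface. World frame = base frame: x ahead of the robot, y to its left, z up, the work surface at z = 0. Lengths are in mm, angles in rad, forces in N, time in s.
With the tool pointing down it reaches from about 350 to 875 mm from the base axis. Payload 4.2 kg.
Tool frame: the origin (TCP) lies midway between the tips of the shut fingers; the grasp point (between the pads) lies 19 mm behind it; z points along the fingers, y is the line along which they close (so a half turn about z gives the same grasp; the last joint's range is limited). The gripper opens to 85 mm and grips with 20 to 120 N. Pads are 22 mm wide; open, the fingers measure 114 mm over their backs; the gripper's body (76 mm by 85 mm) begins 54 mm behind the grasp point. The pads swing forward as they close: fully open they stand 13 mm farther back than shut.
Start: joints at [1.372, 0.385, 0.008, 0, -1.194, -0.259], TCP at [276.201, 560.636, 231.312] pointing down, gripper open.
Joint ranges: [-3.14, 3.14], [-1.21, 2.06], [-1.07, 1.41], [-3.16, 2.05], [-2.99, -0.16], [-3.1, 3.1]. Speed limits (rad/s): [2.79, 2.79, 3.14, 3.14, 3.14, 3.14].

### API

Orientations are given as a unit quaternion [x, y, z, w].
In Python, from bench import arm gives the robot as it stands.
- The arm moves only by the tool send_rows, never from a script. Its argument "targets" is a list of rows, each an object of numbers: "gripper": the gripper command: -1 is fully open, 1 is shut, values between are in proportion; "x", "y", "z": the shift along the tool's x, y, z in cm; "ax", "ay", "az": the turn, a rotation vector about the tool's x, y, z in degrees. A call has 1 to 5 rows; each row shifts and turns the commanded pose from where the row before left it, along the tool's axes as they then stand; what a row does not reach is not made up. A row lasts 1/12 s, in which the tool goes at most 41.7 mm and 7.16 degrees, less where a joint would pass 70% of its speed; a pose out of reach is approached as far as the arm can. A call is refused whole if a number of a shift passes 4.17 or a number of a turn 7.16, either way. A call with a gripper value outside its range is refused whole. The fingers move at their own pace and stop on an object; the grip force is fixed at half the most. Time passes only in rows, so rows that do not move let the fingers close. It gives the time, the measured TCP pose, the force, the opening and the grip force at its end, in the units of the state.
- arm.read_state(): the state, without advancing time (a new reading comes with each control period).
- arm.get_image(name): name is "scene" or "top" or "wrist"; returns (picture, depth): 400x640x3 uint8, red, green, blue; 400x640 float32, mm along the optical axis (not along the pixel's ray), 0 where there is no reading.
- arm.camera_model(name): a dict with "fx", "fy", "cx", "cy" (pixels), "distortion" ([k1, k2, p1, p2, k3] as OpenCV has them; the pictures are not rectified), "cam_to_world" (4x4, takes a point from camera to world coordinates). Camera axes: x right, y down, z forward; pixel columns grow to the right and rows downward; lengths in mm; the calibration is good to about 2 mm. A picture is of the moment at which its call begins: read the wrist's pose just before it. camera_model takes no time and is no camera call; for the wrist camera it gives the pose at the moment of the call.
- arm.job_done(): hands the job in; it is judged then, once.
Trained networks look in the newest picture that a camera, given by its name, has taken for a name from the list of things; names that differ only in an ending like _2 or _b are one class to them, and where a whole thing is asked for, a point or a joint stands for the part that bears it (a point fixed in the world has none). Each returns a list of dicts, best first, with "score" (0 to 1); they miss things now and then, are a little off and sometimes report something else, mostly with a low value. They report only what shows in the picture. A call takes as long as a camera call. They do not tell look-alikes from the thing itself.
- arm.boxes_of(camera, thing): "rect" ([left, top, width, height] in pixels, round what is visible of it).
The state is a dict: "clock": time; "joints": joint angles; "joint_vel": joint speeds; "joint_efforts": joint torques, N m; "position": TCP position; "ee_rot": TCP orientation; "contact_force": force on the tool from outside, world axes, zero at the start; "wrist_torque": the same for the moment, N m; "gripper_width": finger opening in mm; "grasp_force": force on a finger pad.
Only numpy, scipy, OpenCV 4.12 (cv2) and the standard library are available. Lean on these libraries where they do the work, as an engineer would, in place of code of your own. Each camera call takes 0.05 s, during which the arm holds its last target. There are 200 camera calls.

### The job

On the stop rail, press the red spring-loaded stop down into the deck and, keeping it down, draw the yellow lock slide fully across (towards the grey end stop) so that it traps the stop; do it with a controlled push, without slamming the stop to its bottom or forcing the slide against it. Then slide the black aluminium profile along the deck, without lifting it off or ramming it, over the locked stop until its end gently meets the grey end stop with its side flat against the fence, let go, and leave the other things on the bench alone.

Things in the scene. Friction and masses are not known exactly. Their poses are not given: they have to be found in the camera images.
- rail: Stop rail, an aluminium extrusion fixed on the bench. Origin at its foot, directly below the centre of the red stop; z up, +y along the rail towards the end stop, +x across it to the fence. Flat deck 60 mm above the origin, x -105 to +70 mm, y -310 to +265 mm. It stands on levelling feet, so its height changes by some mm from day to day.
- fence_foot (a point): Point on the foot of the fence's working face, at deck height, x = +38 mm from the stop's axis. The fence is a bar along the whole rail, 12 mm high above the deck, 15 mm thick, its working face looking to -x of the rail.
- end_face (a point): Foot of the end stop's working face, at deck height, 220 mm in +y and 18 mm in +x from the stop's axis. The end stop is a grey block, x -20 to +38 mm, 30 mm high above the deck and 30 mm thick, with a black knob that reaches 50 mm above the deck.
- stop: Red steel drop stop, 46 x 46 mm block in a well of the deck; origin at the centre of its flat top, z up. Sprung up, the top is 14 mm above the deck. It moves straight down; spring about 5 N at first, 13 N at 21 mm; ends on a hard rubber buffer at 22.5 mm. From 21 mm down (top 7 mm below the deck) it clears the lock slide's underside and stays there when trapped. Not over 25 N on it.
- lock: Yellow lock slide, plate 7 mm thick, flush in the deck around the stop, with a 50 x 50 mm window through which the stop rises. Origin at the window's centre on the plate's top, axes as the rail's. Open: centred on the stop (y 0 in the rail's frame); it moves only to +y, to its end at 12 mm, where the bar behind the window covers 10 mm of the stop. Drag about 3 N, stays where put. Not over 25 N.
- lock_window (a point): Middle of the window's front (+y) edge, at the plate's top, 25 mm in +y from the slide's origin. The slide has no handle: a finger holding the stop down in the window pushes on this edge, 7 mm high. Below the plate the well is open to y = +40 mm from the stop's axis. While the stop is not low enough the slide butts against it.
- profile: Black aluminium box section, 40 mm wide (x), 180 mm long (y), 34 mm high, about 170 g. Origin at the centre of its underside, z up, y along its length towards the end stop; it lies on the deck, on the side of the stop away from the end stop, a little off the fence and slightly askew. Not over 40 N between it and the rail.
- profile_end (a point): Centre of the lower edge of the profile's leading (+y) end, 90 mm from the profile's origin.
- plug_a: Grey plastic end plug, 22 x 36 x 18 mm, loose on the near margin of the deck; bystander. Origin under its centre.
- plug_b: The second grey end plug, 22 x 36 x 18 mm, loose on the near margin of the deck; bystander. Origin under its centre.
- spray_bottle: Spray bottle with blue and white trigger head, 74 mm wide, 220 mm high; bystander. Origin under its centre.
- tape_roll: Roll of blue tape, 104 mm across, 48 mm high; bystander. Origin under its centre.
- drill: Cordless drill, teal and black, standing on its battery, 205 mm high; bystander. Origin under its battery.
- screwdriver: Screwdriver with orange handle, lying; bystander. Origin under its middle.
Mind the look-alikes: they are no part of the job. Several things have the shape of the profile; the one meant has the colours described above.

How it is judged (in metres and radians):
On the way, in this order (a step that is already met when the one before it is completed fails the run):
1. the red stop is pressed down, clear of the lock slide (z of stop in the frame of rail below 0.0545 m and contact force between the fingers and stop above 0.5 N), for 0.1 s.
2. the lock slide is fully across and traps the stop without being held (z of stop in the frame of rail below 0.0555 m and y of lock in the frame of rail above 0.01 m and contact force between the arm and rail below 0.1 N), for 0.2 s.
3. the profile lies against end stop and fence (y of profile_end in the frame of rail above 0.2175 m and x of profile_end in the frame of rail above 0.015 m and z of profile_end in the frame of rail below 0.063 m and angle between the y axis of profile and the y axis of rail, either way round below 0.03 rad), for 0.2 s.
At the end, for the whole second after the job is handed in: The stop is down (at least 18.5 mm below its raised position) and trapped by the lock slide (moved at least 10 of its 12 mm); the profile lies flat on the deck, its leading end within 2.5 mm of the end stop, its side within 3 mm of the fence and parallel to it within 0.03 rad, at rest and released (all of step 3 and z of stop in the frame of rail below 0.0555 m and y of lock in the frame of rail above 0.01 m and linear speed of profile below 0.01 m/s and contact force between the arm and profile below 0.1 N); the robot touches nothing.
It fails at once if the stop is slammed or pressed with more than 25 N (contact force between the fingers and stop above 25 N).
It fails at once if the lock slide is forced: more than 25 N between the slide and the stop or the fingers (contact force between any of stop, the fingers and lock above 25 N).
It fails at once if the profile is lifted more than 10 mm off the deck or tipped (z of profile in the frame of rail above 0.07 m or angle between profile's own z axis and vertical above 0.15 rad).
It fails at once if the profile is rammed or pressed against the rail with more than 40 N (contact force between profile and rail above 40 N).
It fails at once if a bystander is pushed more than 30 mm (distance of any of plug_a, plug_b, spray_bottle, tape_roll, drill, screwdriver from where it was at the start of the episode above 0.03 m).
It also fails if it takes over 72 s, if anything falls off the work surface, if the arm or the gripper's body presses on something with over 40 N, if the wrist force passes 120 N, or if a joint passes its speed limit or range.

## Working session

There is one attempt and no reset: what is moved stays moved. The work goes in short steps, Python scripts to look and compute and a tool call to move; the robot and the scene stay as the last step left them, time stands still between calls to the robot, and variables do not carry over. Pictures are saved under pics/ and viewed, at most 10 in all, crops included, and the job is handed in when it is done.

Besides the shell and the picture viewer there is one more tool, called after "Call:" in YAML: its name, and indented under it one key for each argument. send_rows: Moves the arm, as the interface text tells. Its arguments: {"type":"object","properties":{"targets":{"type":"array"}},"required":["targets"]}

```bash
ls; mkdir -p pics; cat > h.py <<'E'
import numpy as np, cv2
from bench import arm
from scipy.spatial.transform import Rotation as R
def grab(n):
    m=arm.camera_model(n); im,d=arm.get_image(n); return im,d,m
def cloud(d,m):
    h,w=d.shape
    u,v=np.meshgrid(np.arange(w),np.arange(h))
    K=np.array([[m['fx'],0,m['cx']],[0,m['fy'],m['cy']],[0,0,1.]])
    p=cv2.undistortPoints(np.stack([u,v],-1).reshape(-1,1,2).astype(np.float64),K,np.array(m['distortion'],float)).reshape(h,w,2)
    P=np.dstack([p*d[...,None],d,np.ones_like(d)])@np.array(m['cam_to_world']).T
    P=P[...,:3]; P[d<=0]=np.nan
    return P
def save(im,n): cv2.imwrite('pics/'+n,cv2.cvtColor(im,cv2.COLOR_RGB2BGR))
E
python3 - <<'E'
from h import *
for n in ['top','scene']:
    im,d,m=grab(n); save(im,n+'0.png'); np.savez(n+'0.npz',im=im,d=d,P=cloud(d,m))
    for t in ['stop','lock','profile','rail']:
        print(n,t,[(np.round(b['rect']).tolist(),round(b['score'],2)) for b in arm.boxes_of(n,t)[:4]])
s=arm.read_state(); print({k:np.round(v,3).tolist() for k,v in s.items()})
E
```

```text
pics
top stop [([287.0, 162.0, 14.0, 20.0], 0.53)]
top lock [([282.0, 160.0, 28.0, 22.0], 0.93)]
top profile [([413.0, 225.0, 36.0, 68.0], 0.91), ([200.0, 238.0, 55.0, 56.0], 0.9), ([321.0, 153.0, 65.0, 20.0], 0.87)]
top rail [([202.0, 140.0, 202.0, 73.0], 0.63)]
scene stop [([344.0, 189.0, 22.0, 19.0], 0.52)]
scene lock [([337.0, 197.0, 32.0, 16.0], 0.76)]
scene profile [([290.0, 210.0, 58.0, 56.0], 0.95), ([309.0, 129.0, 52.0, 20.0], 0.94), ([171.0, 213.0, 34.0, 53.0], 0.68)]
scene rail [([245.0, 140.0, 182.0, 159.0], 0.88), ([290.0, 209.0, 57.0, 55.0], 0.37)]
{'clock': 0.5, 'joints': [1.372, 0.385, 0.008, -0.0, -1.194, -0.259], 'joint_vel': [-0.001, -0.0, 0.001, 0.0, -0.001, 0.001], 'joint_efforts': [-0.0, -39.169, 18.844, 4.187, -0.001, -0.0], 'position': [276.182, 560.637, 231.254], 'ee_rot': [0.974, -0.227, -0.0, 0.0], 'contact_force': [0.535, -0.114, 0.337], 'wrist_torque': [0.001, 0.014, 0.014], 'grasp_force': 0.0, 'gripper_width': 85.535}
```

View pics/top0.png

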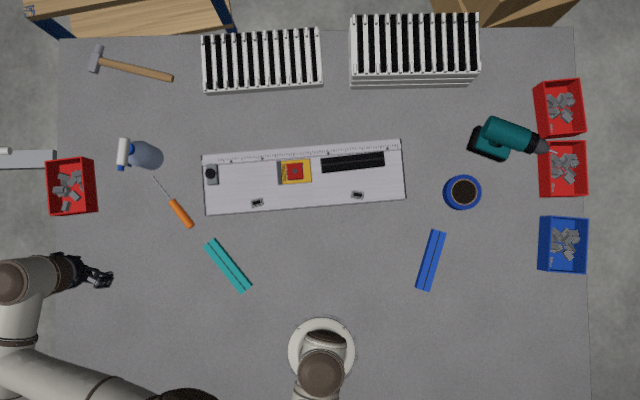

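View pics/scene0.png

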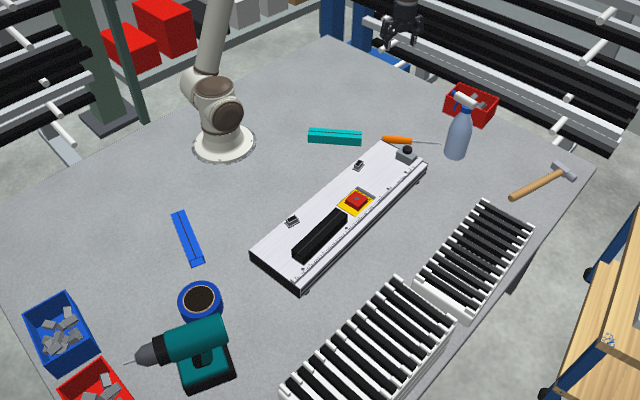

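The top view shows the rail across the middle, with the stop at about (295,171), profile at (353,162), end stop at the left (210,173) and fence on the far side. The teal and blue bars are look-alikes.

```bash
python3 - <<'E'
from h import *
z=np.load('top0.npz'); im=z['im'].astype(int); P=z['P']
r,g,b=im[...,0],im[...,1],im[...,2]
def box(m,n,x0,y0,x1,y1):
    k=np.zeros_like(m); k[y0:y1,x0:x1]=1; k&=m&~np.isnan(P[...,0])
    Q=P[k]; print(n,len(Q),np.round(np.median(Q,0),1),np.round(np.percentile(Q,2,0),1),np.round(np.percentile(Q,98,0),1)); 
    v,u=np.nonzero(k); print('   rect',cv2.minAreaRect(Q[:,:2].astype(np.float32)),); return Q
box((r>120)&(g<70)&(b<70),'stop',275,150,320,192)
box((r>150)&(g>120)&(b<90),'lock',275,150,320,192)
box((r<70)&(g<70)&(b<70),'prof',318,145,392,180)
box((r>0)&(P[...,2]>40)&(P[...,2]<100),'rail',195,125,412,220)
Q=P[195:205,290:335].reshape(-1,3);print('deck',np.median(Q,0))
m=arm.camera_model('wrist');s=arm.read_state()
Rt=R.from_quat(s['ee_rot']); c=np.array(m['cam_to_world'])
print('cam in tool',Rt.inv().apply(c[:3,3]-s['position']),'R',np.round(Rt.as_matrix().T@c[:3,:3],3),m['fx'])
print(np.round(Rt.as_matrix(),3))
E
```

```text
stop 204 [529.7  65.5  75.7] [508.5  45.3  69.5] [551.1  85.9  80.8]
   rect ((530.001953125, 65.39108276367188), (42.91043472290039, 42.51850128173828), 3.4916346073150635)
lock 288 [530.4  40.1  61. ] [496.1  21.2  54.2] [562.7 102.   66.8]
   rect ((530.1690673828125, 62.44529342651367), (66.67427825927734, 81.67891693115234), 3.4996705055236816)
prof 909 [ 548.  -101.8   95.1] [ 526.1 -185.1   67.8] [571.8 -15.2 101.2]
   rect ((549.9695434570312, -101.42939758300781), (42.54792022705078, 180.0739288330078), 6.8881144523620605)
rail 11968 [511.4  40.1  62.4] [ 423.9 -236.9   54.6] [602.7 320.   96.7]
   rect ((514.598388671875, 42.762481689453125), (176.3038330078125, 585.0575561523438), 3.46726393699646)
deck [nan nan nan]
cam in tool [  76.68759984    0.23499786 -142.42668114] R [[ 0.    -0.953 -0.305]
 [ 1.     0.     0.   ]
 [-0.    -0.305  0.953]] 292.4170265202585
[[ 0.897 -0.442 -0.   ]
 [-0.442 -0.897 -0.   ]
 [-0.     0.    -1.   ]]
```

Call:
send_rows:
  targets:
    - {"x": 3.19,"y": 2.37,"gripper": 1}
    - {"x": 3.19,"y": 2.37,"gripper": 1}
    - {"x": 3.19,"y": 2.37,"gripper": 1}
    - {"x": 3.19,"y": 2.37,"gripper": 1}
    - {"x": 3.19,"y": 2.37,"gripper": 1}

```text
$.targets[0]: bad value
```

Call:
send_rows:
  targets:
    - {"x": 3.19,"y": 2.37,"gripper": 1}
    - {"x": 3.19,"y": 2.37,"gripper": 1}
    - {"x": 3.19,"y": 2.37,"gripper": 1}
    - {"x": 3.19,"y": 2.37,"gripper": 1}
    - {"x": 3.19,"y": 2.37,"gripper": 1}

```text
$.targets[0]: bad value
```

Call:
send_rows:
  targets:
    - {"x": 3.19,"y": 2.37,"gripper": 1}
    - {"x": 3.19,"y": 2.37,"gripper": 1}
    - {"x": 3.19,"y": 2.37,"gripper": 1}
    - {"x": 3.19,"y": 2.37,"gripper": 1}
    - {"gripper": 1}

```text
$.targets[0]: bad value
```

Call:
send_rows:
  targets:
    - {"az": -5.94,"z": 1,"gripper": 1}
    - {"az": -5.94,"z": 1,"gripper": 1}
    - {"az": -5.94,"z": 1,"gripper": 1}
    - {"az": -5.94,"z": 1,"gripper": 1}
    - {"az": -5.94,"z": 1,"gripper": 1}

```text
$.targets[0]: bad value
```

Call:
send_rows:
  targets:
    - {"gripper": 1}
    - {"gripper": 1}
    - {"gripper": 1}

```text
$.targets[0]: bad value
```

```bash
cat > look.py <<'E'
from h import *
import sys
im,d,m=grab('wrist'); n=sys.argv[1]; save(im,n+'.png'); P=cloud(d,m); np.savez(n+'.npz',im=im,d=d,P=P)
s=arm.read_state(); print({k:np.round(s[k],3).tolist() for k in ['clock','joints','position','ee_rot','contact_force','gripper_width']})
im=im.astype(int); r,g,b=im[...,0],im[...,1],im[...,2]; ok=~np.isnan(P[...,0])
for nm,k in [('red',(r>110)&(g<70)&(b<70)),('yel',(r>140)&(g>110)&(b<90))]:
    k=k&ok; 
    if k.sum()>50:
        Q=P[k]; print(nm,k.sum(),np.round(np.median(Q,0),1),cv2.minAreaRect(Q[:,:2].astype(np.float32)),'px',np.argwhere(k).min(0),np.argwhere(k).max(0))
E
python3 look.py w1
```

```text
{'clock': 0.55, 'joints': [1.372, 0.385, 0.008, -0.0, -1.194, -0.259], 'position': [276.177, 560.633, 231.307], 'ee_rot': [0.974, -0.227, -0.0, 0.0], 'contact_force': [0.331, -0.367, -0.392], 'gripper_width': 85.663}
red 3908 [471.2 733.1   4.9] ((591.1767578125, 1009.9331665039062), (1314.9661865234375, 279.65997314453125), 60.60935592651367) px [0 0] [158 427]
```

View pics/w1.png

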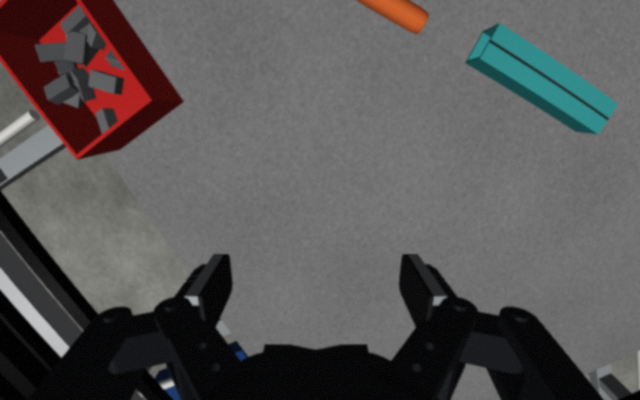

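The rows were refused and the arm has not moved: the wrist view shows bare bench with the open fingers. All the keys are probably required, so I'll test one row.

Call:
send_rows:
  targets:
    - {"x": 3.19,"y": 2.37,"z": 0,"ax": 0,"ay": 0,"az": 0,"gripper": 1}

```text
clock: 0.63
position: [292.9, 529.2, 230.3]
ee_rot: [0.974, -0.225, 0.0, -0.001]
contact_force: [1.8, -0.6, 0.5]
gripper_width: 75.2
grasp_force: 0.0
```

Call:
send_rows:
  targets:
    - {"x": 3.19,"y": 2.37,"z": 0,"ax": 0,"ay": 0,"az": 0,"gripper": 1}
    - {"x": 3.19,"y": 2.37,"z": 0,"ax": 0,"ay": 0,"az": 0,"gripper": 1}
    - {"x": 3.19,"y": 2.37,"z": 0,"ax": 0,"ay": 0,"az": 0,"gripper": 1}
    - {"x": 3.19,"y": 2.37,"z": 0,"ax": 0,"ay": 0,"az": 0,"gripper": 1}
    - {"x": 3.19,"y": 2.37,"z": 0,"ax": 0,"ay": 0,"az": 0,"gripper": 1}

```text
clock: 1.05
position: [385.5, 346.8, 231.6]
ee_rot: [0.974, -0.227, 0.0, -0.0]
contact_force: [1.2, -0.0, 0.7]
gripper_width: 12.2
grasp_force: 0.0
```

Call:
send_rows:
  targets:
    - {"x": 3.19,"y": 2.37,"z": 0,"ax": 0,"ay": 0,"az": 0,"gripper": 1}
    - {"x": 3.19,"y": 2.37,"z": 0,"ax": 0,"ay": 0,"az": 0,"gripper": 1}
    - {"x": 3.19,"y": 2.37,"z": 0,"ax": 0,"ay": 0,"az": 0,"gripper": 1}
    - {"x": 3.19,"y": 2.37,"z": 0,"ax": 0,"ay": 0,"az": 0,"gripper": 1}
    - {"x": 3.19,"y": 2.37,"z": 0,"ax": 0,"ay": 0,"az": 0,"gripper": 1}

```text
clock: 1.47
position: [476.2, 169.9, 231.8]
ee_rot: [0.974, -0.227, 0.0, -0.0]
contact_force: [0.9, 1.0, -0.1]
gripper_width: 0.1
grasp_force: 0.0
```

Call:
send_rows:
  targets:
    - {"x": 3.19,"y": 2.37,"z": 0,"ax": 0,"ay": 0,"az": 0,"gripper": 1}
    - {"x": 3.19,"y": 2.37,"z": 0,"ax": 0,"ay": 0,"az": 0,"gripper": 1}
    - {"x": 3.19,"y": 2.37,"z": 0,"ax": 0,"ay": 0,"az": 0,"gripper": 1}
    - {"x": 0,"y": 0,"z": 0,"ax": 0,"ay": 0,"az": 0,"gripper": 1}

```text
clock: 1.8
position: [532.2, 60.6, 231.2]
ee_rot: [0.973, -0.23, 0.0, 0.001]
contact_force: [0.5, 0.3, 0.5]
gripper_width: 0.0
grasp_force: 0.0
```

Call:
send_rows:
  targets:
    - {"x": 0,"y": 0,"z": 1,"ax": 0,"ay": 0,"az": -5.94,"gripper": 1}
    - {"x": 0,"y": 0,"z": 1,"ax": 0,"ay": 0,"az": -5.94,"gripper": 1}
    - {"x": 0,"y": 0,"z": 1,"ax": 0,"ay": 0,"az": -5.94,"gripper": 1}
    - {"x": 0,"y": 0,"z": 1,"ax": 0,"ay": 0,"az": -5.94,"gripper": 1}
    - {"x": 0,"y": 0,"z": 1,"ax": 0,"ay": 0,"az": -5.94,"gripper": 1}

```text
clock: 2.22
position: [530.2, 65.7, 181.0]
ee_rot: [0.999, 0.033, 0.0, -0.0]
contact_force: [0.0, 0.6, -1.2]
gripper_width: -0.2
grasp_force: 0.0
```

Call:
send_rows:
  targets:
    - {"x": 0,"y": 0,"z": 0,"ax": 0,"ay": 0,"az": 0,"gripper": 1}
    - {"x": 0,"y": 0,"z": 0,"ax": 0,"ay": 0,"az": 0,"gripper": 1}
    - {"x": 0,"y": 0,"z": 0,"ax": 0,"ay": 0,"az": 0,"gripper": 1}

```text
clock: 2.47
position: [530.6, 65.9, 182.0]
ee_rot: [1.0, 0.029, 0.001, -0.0]
contact_force: [0.7, -0.6, 0.7]
gripper_width: 0.1
grasp_force: 0.0
```

```bash
python3 look.py w2
```

```text
{'clock': 2.517, 'joints': [0.427, 0.274, -0.288, 0.0, -1.008, 1.203], 'position': [530.663, 65.91, 182.209], 'ee_rot': [1.0, 0.03, 0.001, -0.0], 'contact_force': [0.246, 0.103, 0.143], 'gripper_width': 0.374}
red 2321 [522.9  70.9  74.4] ((462.3268127441406, 228.86138916015625), (91.7049789428711, 397.814208984375), 14.837706565856934) px [178   8] [289 341]
yel 2527 [534.9  39.   60.3] ((526.552490234375, 62.170989990234375), (66.12903594970703, 82.51830291748047), 3.4083287715911865) px [163 275] [229 364]
```

View pics/w2.png

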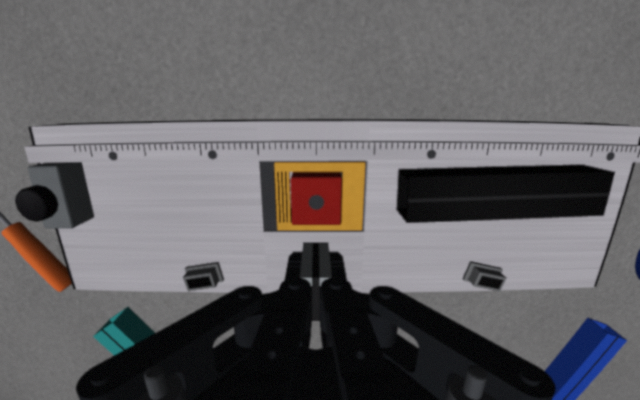

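The wrist view shows the stop at (316,202), the lock slide open around it, the profile on the right, and narrow fingertips. I'll turn 90° so the 22 mm finger width lies along the rail, and come down near the stop's front half.

Call:
send_rows:
  targets:
    - {"x": 0,"y": 0,"z": 0.5,"ax": 0,"ay": 0,"az": 6.92,"gripper": 1}
    - {"x": 0,"y": 0,"z": 0.5,"ax": 0,"ay": 0,"az": 6.92,"gripper": 1}
    - {"x": 0,"y": 0,"z": 0.5,"ax": 0,"ay": 0,"az": 6.92,"gripper": 1}
    - {"x": 0,"y": 0,"z": 0.5,"ax": 0,"ay": 0,"az": 6.92,"gripper": 1}
    - {"x": 0,"y": 0,"z": 0.5,"ax": 0,"ay": 0,"az": 6.92,"gripper": 1}

```text
clock: 2.93
position: [530.6, 65.8, 157.0]
ee_rot: [0.962, -0.272, 0.001, -0.001]
contact_force: [0.4, -0.1, -0.8]
gripper_width: 0.3
grasp_force: 0.0
```

Call:
send_rows:
  targets:
    - {"x": 0,"y": 0,"z": 0.5,"ax": 0,"ay": 0,"az": 6.92,"gripper": 1}
    - {"x": 0,"y": 0,"z": 0.5,"ax": 0,"ay": 0,"az": 6.92,"gripper": 1}
    - {"x": 0,"y": 0,"z": 0.5,"ax": 0,"ay": 0,"az": 6.92,"gripper": 1}
    - {"x": 0,"y": 0,"z": 0.5,"ax": 0,"ay": 0,"az": 6.92,"gripper": 1}
    - {"x": 0,"y": 0,"z": 0.5,"ax": 0,"ay": 0,"az": 6.92,"gripper": 1}

```text
clock: 3.35
position: [530.7, 65.9, 132.0]
ee_rot: [0.838, -0.546, 0.001, -0.001]
contact_force: [-0.0, 0.3, 1.5]
gripper_width: 0.2
grasp_force: 0.0
```

Call:
send_rows:
  targets:
    - {"x": 0,"y": 0,"z": 0.5,"ax": 0,"ay": 0,"az": 6.92,"gripper": 1}
    - {"x": 0,"y": 0,"z": 0.5,"ax": 0,"ay": 0,"az": 6.92,"gripper": 1}
    - {"x": 0,"y": 0,"z": 0.5,"ax": 0,"ay": 0,"az": 6.92,"gripper": 1}
    - {"x": -0.96,"y": 0.16,"z": 0,"ax": 0,"ay": 0,"az": 0,"gripper": 1}
    - {"x": 0,"y": 0,"z": 0,"ax": 0,"ay": 0,"az": 0,"gripper": 1}

```text
clock: 3.77
position: [528.2, 76.2, 116.9]
ee_rot: [0.73, -0.684, 0.0, -0.0]
contact_force: [0.1, -0.2, -0.3]
gripper_width: -0.1
grasp_force: 0.0
```

Call:
send_rows:
  targets:
    - {"x": 0,"y": 0,"z": 0.5,"ax": 0,"ay": 0,"az": 0,"gripper": 1}
    - {"x": 0,"y": 0,"z": 0.5,"ax": 0,"ay": 0,"az": 0,"gripper": 1}
    - {"x": 0,"y": 0,"z": 0.5,"ax": 0,"ay": 0,"az": 0,"gripper": 1}
    - {"x": 0,"y": 0,"z": 0.5,"ax": 0,"ay": 0,"az": 0,"gripper": 1}
    - {"x": 0,"y": 0,"z": 0.5,"ax": 0,"ay": 0,"az": 0,"gripper": 1}

```text
clock: 4.18
position: [527.9, 75.0, 90.7]
ee_rot: [0.729, -0.685, -0.0, 0.0]
contact_force: [0.7, 0.0, 0.3]
gripper_width: -0.2
grasp_force: 0.0
```

Call:
send_rows:
  targets:
    - {"x": 0,"y": 0,"z": 0,"ax": 0,"ay": 0,"az": 0,"gripper": 1}
    - {"x": 0,"y": 0,"z": 0,"ax": 0,"ay": 0,"az": 0,"gripper": 1}
    - {"x": 0,"y": 0,"z": 0,"ax": 0,"ay": 0,"az": 0,"gripper": 1}

```text
clock: 4.43
position: [528.1, 75.0, 91.3]
ee_rot: [0.728, -0.685, 0.0, -0.0]
contact_force: [0.1, 0.2, 0.0]
gripper_width: 0.5
grasp_force: 0.0
```

```bash
python3 look.py w3;python3 - <<'E'
from h import *
z=np.load('w3.npz');P=z['P'];s=arm.read_state();Rt=R.from_quat(s['ee_rot'])
T=Rt.inv().apply((P-np.array(s['position'])).reshape(-1,3))
k=(np.abs(T[:,0])<40)&(np.abs(T[:,1])<30)&(T[:,2]<3)&(T[:,2]>-30)
for a in range(-30,3,5):
    q=T[k&(T[:,2]>=a)&(T[:,2]<a+5)]
    if len(q): print(a,len(q),q.min(0).round(1),q.max(0).round(1))
E
```

```text
{'clock': 4.483, 'joints': [0.445, 0.378, -0.401, 0.0, -0.791, -0.384], 'position': [528.211, 75.091, 91.497], 'ee_rot': [0.728, -0.685, 0.0, -0.0], 'contact_force': [-0.348, 0.084, -0.216], 'gripper_width': -0.001}
red 3299 [527.1  58.8  74.5] ((526.47216796875, 66.13502502441406), (45.498329162597656, 43.32439041137695), 3.3960206508636475) px [195 280] [261 356]
yel 5670 [529.1  36.7  60.3] ((526.9093627929688, 62.34868240356445), (66.53689575195312, 82.2844467163086), 3.6193132400512695) px [150 261] [271 372]
-30 353 [  5.8 -12.3 -30. ] [ 11.3  15.  -25. ]
-25 303 [  5.9 -12.4 -25. ] [ 11.4  14.8 -20. ]
-20 293 [  5.8 -12.4 -20. ] [ 11.6  15.  -15. ]
-15 254 [  5.9 -12.3 -15. ] [ 11.4  14.9 -10. ]
-10 200 [  6.1 -11.7 -10. ] [11.8 14.2 -5. ]
-5 30 [10.3 -5.2 -5. ] [11.1  7.3 -3. ]
```

View pics/w3.png

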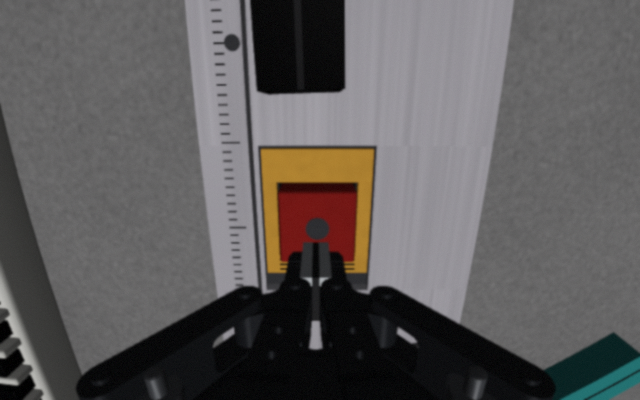

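The wrist view shows the finger above the stop's front half, with the stop at about (317,230). The tip is 22 mm along the rail and 12 mm or more across. Now I'll feel downwards.

Call:
send_rows:
  targets:
    - {"x": 0,"y": 0,"z": 0.4,"ax": 0,"ay": 0,"az": 0,"gripper": 1}
    - {"x": 0,"y": 0,"z": 0.4,"ax": 0,"ay": 0,"az": 0,"gripper": 1}
    - {"x": 0,"y": 0,"z": 0.4,"ax": 0,"ay": 0,"az": 0,"gripper": 1}
    - {"x": 0,"y": 0,"z": 0.2,"ax": 0,"ay": 0,"az": 0,"gripper": 1}
    - {"x": 0,"y": 0,"z": 0,"ax": 0,"ay": 0,"az": 0,"gripper": 1}

```text
clock: 4.9
position: [527.5, 74.9, 76.5]
ee_rot: [0.728, -0.685, -0.0, 0.001]
contact_force: [-0.4, 0.2, 0.3]
gripper_width: -0.1
grasp_force: 0.0
```

Call:
send_rows:
  targets:
    - {"x": 0,"y": 0,"z": 0.1,"ax": 0,"ay": 0,"az": 0,"gripper": 1}
    - {"x": 0,"y": 0,"z": 0.1,"ax": 0,"ay": 0,"az": 0,"gripper": 1}

```text
clock: 5.07
position: [528.1, 75.1, 75.3]
ee_rot: [0.728, -0.685, 0.0, -0.0]
contact_force: [-0.2, 0.9, 0.3]
gripper_width: 0.0
grasp_force: 0.0
```

Call:
send_rows:
  targets:
    - {"x": 0,"y": 0,"z": 0.1,"ax": 0,"ay": 0,"az": 0,"gripper": 1}
    - {"x": 0,"y": 0,"z": 0.1,"ax": 0,"ay": 0,"az": 0,"gripper": 1}

```text
clock: 5.23
position: [528.2, 75.2, 74.0]
ee_rot: [0.729, -0.685, 0.0, -0.0]
contact_force: [-2.1, 0.2, 5.4]
gripper_width: 0.2
grasp_force: 2.9
```

Call:
send_rows:
  targets:
    - {"x": 0,"y": 0,"z": 0.1,"ax": 0,"ay": 0,"az": 0,"gripper": 1}
    - {"x": 0,"y": 0,"z": 0.1,"ax": 0,"ay": 0,"az": 0,"gripper": 1}

```text
clock: 5.4
position: [528.1, 75.1, 72.3]
ee_rot: [0.729, -0.685, 0.0, -0.0]
contact_force: [-2.2, -0.3, 6.1]
gripper_width: -0.1
grasp_force: 3.2
```

Call:
send_rows:
  targets:
    - {"x": 0,"y": 0,"z": 0.2,"ax": 0,"ay": 0,"az": 0,"gripper": 1}
    - {"x": 0,"y": 0,"z": 0.2,"ax": 0,"ay": 0,"az": 0,"gripper": 1}
    - {"x": 0,"y": 0,"z": 0,"ax": 0,"ay": 0,"az": 0,"gripper": 1}
    - {"x": 0,"y": 0,"z": 0,"ax": 0,"ay": 0,"az": 0,"gripper": 1}

```text
clock: 5.73
position: [528.1, 75.1, 68.4]
ee_rot: [0.729, -0.685, 0.0, -0.0]
contact_force: [-3.2, 0.3, 6.8]
gripper_width: -0.4
grasp_force: 3.5
```

Call:
send_rows:
  targets:
    - {"x": 0,"y": 0,"z": 0.25,"ax": 0,"ay": 0,"az": 0,"gripper": 1}
    - {"x": 0,"y": 0,"z": 0.25,"ax": 0,"ay": 0,"az": 0,"gripper": 1}
    - {"x": 0,"y": 0,"z": 0.25,"ax": 0,"ay": 0,"az": 0,"gripper": 1}
    - {"x": 0,"y": 0,"z": 0.25,"ax": 0,"ay": 0,"az": 0,"gripper": 1}
    - {"x": 0,"y": 0,"z": 0.2,"ax": 0,"ay": 0,"az": 0,"gripper": 1}

```text
clock: 6.15
position: [528.2, 75.2, 57.0]
ee_rot: [0.729, -0.685, 0.0, -0.0]
contact_force: [-3.8, 0.3, 12.3]
gripper_width: 0.3
grasp_force: 6.1
```

Call:
send_rows:
  targets:
    - {"x": 0,"y": 0,"z": 0.1,"ax": 0,"ay": 0,"az": 0,"gripper": 1}
    - {"x": 0,"y": 0,"z": 0.1,"ax": 0,"ay": 0,"az": 0,"gripper": 1}
    - {"x": 0,"y": 0,"z": 0,"ax": 0,"ay": 0,"az": 0,"gripper": 1}

```text
clock: 6.4
position: [528.2, 75.2, 55.1]
ee_rot: [0.729, -0.685, 0.0, -0.0]
contact_force: [-4.6, -0.3, 12.4]
gripper_width: 0.0
grasp_force: 6.0
```

```bash
python3 - <<'E'
from h import *
L=[]
for i in range(4):
    arm.get_image('wrist'); s=arm.read_state(); L.append(np.r_[s['position'],s['contact_force'],s['grasp_force']])
print(np.mean(L,0).round(2),np.std(L,0).round(2))
E
```

```text
[ 5.2819e+02  7.5160e+01  5.5200e+01 -4.2900e+00  2.4000e-01  1.2420e+01
  6.0100e+00] [0.01 0.   0.02 0.43 0.29 0.26 0.  ]
```

Call:
send_rows:
  targets:
    - {"x": 0,"y": 0,"z": 0.08,"ax": 0,"ay": 0,"az": 0,"gripper": 1}
    - {"x": 0,"y": 0,"z": 0.08,"ax": 0,"ay": 0,"az": 0,"gripper": 1}
    - {"x": 0,"y": 0,"z": 0,"ax": 0,"ay": 0,"az": 0,"gripper": 1}

```text
clock: 6.85
position: [528.2, 75.2, 53.7]
ee_rot: [0.729, -0.685, 0.0, -0.0]
contact_force: [-4.7, 0.5, 12.5]
gripper_width: -0.2
grasp_force: 6.3
```

Call:
send_rows:
  targets:
    - {"x": 0,"y": 0,"z": 0.06,"ax": 0,"ay": 0,"az": 0,"gripper": 1}
    - {"x": 0,"y": 0,"z": 0,"ax": 0,"ay": 0,"az": 0,"gripper": 1}

```text
clock: 7.02
position: [528.2, 75.2, 53.1]
ee_rot: [0.729, -0.685, 0.0, -0.0]
contact_force: [-4.0, -0.2, 12.4]
gripper_width: 0.0
grasp_force: 6.4
```

```bash
cat > st.py <<'E'
from h import *
L=[]
for i in range(4):
    arm.get_image('wrist'); s=arm.read_state(); L.append(np.r_[s['position'],s['contact_force'],s['grasp_force']])
print(s['clock'],np.mean(L,0).round(2))
E
python3 st.py
```

```text
7.2167 [ 5.2819e+02  7.5150e+01  5.3160e+01 -4.3400e+00  2.0000e-02  1.2540e+01
  6.3900e+00]
```

Call:
send_rows:
  targets:
    - {"x": 0,"y": 0,"z": 0.04,"ax": 0,"ay": 0,"az": 0,"gripper": 1}
    - {"x": -0.1,"y": 0,"z": 0,"ax": 0,"ay": 0,"az": 0,"gripper": 1}
    - {"x": -0.1,"y": 0,"z": 0,"ax": 0,"ay": 0,"az": 0,"gripper": 1}

```text
clock: 7.47
position: [528.1, 75.5, 52.9]
ee_rot: [0.729, -0.685, 0.001, 0.001]
contact_force: [-0.7, -11.1, 13.8]
gripper_width: 0.0
grasp_force: 6.4
```

Call:
send_rows:
  targets:
    - {"x": -0.1,"y": 0,"z": 0,"ax": 0,"ay": 0,"az": 0,"gripper": 1}
    - {"x": -0.1,"y": 0,"z": 0,"ax": 0,"ay": 0,"az": 0,"gripper": 1}

```text
clock: 7.63
position: [528.2, 77.1, 53.0]
ee_rot: [0.729, -0.685, 0.001, 0.001]
contact_force: [-1.5, -9.2, 12.5]
gripper_width: -0.1
grasp_force: 6.4
```

Call:
send_rows:
  targets:
    - {"x": -0.08,"y": 0,"z": 0,"ax": 0,"ay": 0,"az": 0,"gripper": 1}
    - {"x": 0,"y": 0,"z": 0,"ax": 0,"ay": 0,"az": 0,"gripper": 1}

```text
clock: 7.8
position: [528.3, 78.0, 53.0]
ee_rot: [0.729, -0.685, 0.001, 0.001]
contact_force: [-0.6, -8.2, 13.8]
gripper_width: -0.1
grasp_force: 6.5
```

```bash
python3 st.py
```

```text
8.0 [528.33  78.03  53.    -1.    -8.89  12.68   6.45]
```

Call:
send_rows:
  targets:
    - {"x": 0,"y": 0,"z": 0.04,"ax": 0,"ay": 0,"az": 0,"gripper": 1}
    - {"x": -0.1,"y": 0,"z": 0,"ax": 0,"ay": 0,"az": 0,"gripper": 1}
    - {"x": -0.1,"y": 0,"z": 0,"ax": 0,"ay": 0,"az": 0,"gripper": 1}

```text
clock: 8.25
position: [528.3, 79.8, 52.7]
ee_rot: [0.729, -0.685, 0.001, 0.001]
contact_force: [-0.3, -11.6, 12.6]
gripper_width: -0.5
grasp_force: 7.7
```

Call:
send_rows:
  targets:
    - {"x": -0.1,"y": 0,"z": 0,"ax": 0,"ay": 0,"az": 0,"gripper": 1}
    - {"x": 0,"y": 0,"z": 0,"ax": 0,"ay": 0,"az": 0,"gripper": 1}

```text
clock: 8.42
position: [528.3, 80.5, 52.7]
ee_rot: [0.729, -0.685, 0.002, 0.001]
contact_force: [0.4, -10.5, 12.7]
gripper_width: 0.1
grasp_force: 7.5
```

```bash
python3 st.py
```

```text
8.6167 [ 5.283e+02  8.054e+01  5.267e+01 -1.800e-01 -1.054e+01  1.350e+01
  7.390e+00]
```

Call:
send_rows:
  targets:
    - {"x": -0.08,"y": 0,"z": 0,"ax": 0,"ay": 0,"az": 0,"gripper": 1}
    - {"x": -0.08,"y": 0,"z": 0,"ax": 0,"ay": 0,"az": 0,"gripper": 1}

```text
clock: 8.78
position: [528.2, 81.9, 52.7]
ee_rot: [0.729, -0.685, 0.002, 0.001]
contact_force: [0.3, -12.5, 12.7]
gripper_width: -0.1
grasp_force: 7.7
```

Call:
send_rows:
  targets:
    - {"x": -0.08,"y": 0,"z": 0,"ax": 0,"ay": 0,"az": 0,"gripper": 1}
    - {"x": 0,"y": 0,"z": 0,"ax": 0,"ay": 0,"az": 0,"gripper": 1}

```text
clock: 8.95
position: [528.2, 82.8, 52.7]
ee_rot: [0.729, -0.685, 0.002, 0.001]
contact_force: [-0.5, -10.9, 12.8]
gripper_width: -0.0
grasp_force: 7.5
```

```bash
python3 st.py
```

```text
9.15 [ 5.2816e+02  8.2760e+01  5.2670e+01  1.6000e-01 -1.1040e+01  1.2820e+01
  7.4300e+00]
```

Call:
send_rows:
  targets:
    - {"x": -0.08,"y": 0,"z": 0,"ax": 0,"ay": 0,"az": 0,"gripper": 1}
    - {"x": -0.08,"y": 0,"z": 0,"ax": 0,"ay": 0,"az": 0,"gripper": 1}

```text
clock: 9.32
position: [528.1, 84.2, 52.7]
ee_rot: [0.729, -0.685, 0.002, 0.001]
contact_force: [0.0, -11.2, 13.7]
gripper_width: 0.2
grasp_force: 7.8
```

Call:
send_rows:
  targets:
    - {"x": -0.08,"y": 0,"z": 0,"ax": 0,"ay": 0,"az": 0,"gripper": 1}
    - {"x": 0,"y": 0,"z": 0,"ax": 0,"ay": 0,"az": 0,"gripper": 1}

```text
clock: 9.48
position: [528.0, 85.1, 52.7]
ee_rot: [0.729, -0.685, 0.002, 0.001]
contact_force: [0.4, -11.4, 12.7]
gripper_width: 0.0
grasp_force: 7.5
```

```bash
python3 st.py
```

```text
9.6833 [528.02  85.13  52.67   0.65 -10.7   12.98   7.49]
```

Call:
send_rows:
  targets:
    - {"x": -0.1,"y": 0,"z": 0,"ax": 0,"ay": 0,"az": 0,"gripper": 1}
    - {"x": -0.1,"y": 0,"z": 0,"ax": 0,"ay": 0,"az": 0,"gripper": 1}
    - {"x": -0.1,"y": 0,"z": 0,"ax": 0,"ay": 0,"az": 0,"gripper": 1}
    - {"x": -0.05,"y": 0,"z": 0,"ax": 0,"ay": 0,"az": 0,"gripper": 1}

```text
clock: 10.02
position: [527.8, 88.5, 52.7]
ee_rot: [0.729, -0.685, 0.002, 0.001]
contact_force: [0.8, -12.6, 12.8]
gripper_width: -0.4
grasp_force: 7.7
```

Call:
send_rows:
  targets:
    - {"x": -0.06,"y": 0,"z": 0,"ax": 0,"ay": 0,"az": 0,"gripper": 1}
    - {"x": 0,"y": 0,"z": 0,"ax": 0,"ay": 0,"az": 0,"gripper": 1}

```text
clock: 10.18
position: [527.8, 89.2, 52.7]
ee_rot: [0.729, -0.685, 0.002, 0.001]
contact_force: [0.4, -10.8, 13.3]
gripper_width: -0.4
grasp_force: 7.5
```

Call:
send_rows:
  targets:
    - {"x": -0.06,"y": 0,"z": 0,"ax": 0,"ay": 0,"az": 0,"gripper": 1}
    - {"x": 0,"y": 0,"z": 0,"ax": 0,"ay": 0,"az": 0,"gripper": 1}

```text
clock: 10.35
position: [527.7, 89.8, 52.7]
ee_rot: [0.729, -0.685, 0.002, 0.001]
contact_force: [0.6, -11.5, 12.2]
gripper_width: -0.4
grasp_force: 7.6
```

```bash
python3 st.py
```

```text
10.55 [ 5.2772e+02  8.9750e+01  5.2670e+01  4.2000e-01 -1.1240e+01  1.3270e+01
  7.5900e+00]
```

Call:
send_rows:
  targets:
    - {"x": -0.06,"y": 0,"z": 0,"ax": 0,"ay": 0,"az": 0,"gripper": 1}
    - {"x": 0,"y": 0,"z": 0,"ax": 0,"ay": 0,"az": 0,"gripper": 1}

```text
clock: 10.72
position: [527.7, 90.4, 52.7]
ee_rot: [0.729, -0.685, 0.002, 0.001]
contact_force: [-0.4, -11.2, 12.5]
gripper_width: -0.1
grasp_force: 7.7
```

Call:
send_rows:
  targets:
    - {"x": -0.06,"y": 0,"z": 0,"ax": 0,"ay": 0,"az": 0,"gripper": 1}
    - {"x": 0,"y": 0,"z": 0,"ax": 0,"ay": 0,"az": 0,"gripper": 1}

```text
clock: 10.88
position: [527.7, 91.0, 52.7]
ee_rot: [0.729, -0.685, 0.002, 0.001]
contact_force: [0.7, -11.6, 12.3]
gripper_width: 0.3
grasp_force: 7.6
```

```bash
python3 st.py
```

```text
11.0833 [ 5.2765e+02  9.0980e+01  5.2660e+01  3.6000e-01 -1.1500e+01  1.2850e+01
  7.5700e+00]
```

Call:
send_rows:
  targets:
    - {"x": -0.06,"y": 0,"z": 0,"ax": 0,"ay": 0,"az": 0,"gripper": 1}
    - {"x": 0,"y": 0,"z": 0,"ax": 0,"ay": 0,"az": 0,"gripper": 1}

```text
clock: 11.25
position: [527.6, 91.4, 52.7]
ee_rot: [0.729, -0.685, 0.002, 0.001]
contact_force: [1.7, -12.8, 13.8]
gripper_width: -0.0
grasp_force: 8.4
```

Call:
send_rows:
  targets:
    - {"x": -0.04,"y": 0,"z": 0,"ax": 0,"ay": 0,"az": 0,"gripper": 1}
    - {"x": 0,"y": 0,"z": 0,"ax": 0,"ay": 0,"az": 0,"gripper": 1}

```text
clock: 11.42
position: [527.6, 91.4, 52.7]
ee_rot: [0.729, -0.685, 0.002, 0.001]
contact_force: [0.6, -13.8, 13.3]
gripper_width: -0.5
grasp_force: 8.9
```

```bash
python3 st.py
```

```text
11.6167 [527.61  91.38  52.67   1.38 -13.8   12.81   8.84]
```

The slide has met its end: the force rises and the motion stops. I'll ease back, lift, and move over the profile.

Call:
send_rows:
  targets:
    - {"x": 0.2,"y": 0,"z": 0,"ax": 0,"ay": 0,"az": 0,"gripper": 1}
    - {"x": 0.2,"y": 0,"z": 0,"ax": 0,"ay": 0,"az": 0,"gripper": 1}
    - {"x": 0.2,"y": 0,"z": -0.05,"ax": 0,"ay": 0,"az": 0,"gripper": 1}
    - {"x": 0,"y": 0,"z": -0.1,"ax": 0,"ay": 0,"az": 0,"gripper": 1}
    - {"x": 0,"y": 0,"z": -0.3,"ax": 0,"ay": 0,"az": 0,"gripper": 1}

```text
clock: 12.03
position: [527.6, 89.1, 55.6]
ee_rot: [0.729, -0.685, 0.0, -0.001]
contact_force: [0.4, 0.4, -0.5]
gripper_width: -0.2
grasp_force: 0.0
```

Call:
send_rows:
  targets:
    - {"x": 0,"y": 0,"z": -1,"ax": 0,"ay": 0,"az": 0,"gripper": 1}
    - {"x": 0,"y": 0,"z": -3,"ax": 0,"ay": 0,"az": 0,"gripper": 1}
    - {"x": 0,"y": 0,"z": -3,"ax": 0,"ay": 0,"az": 0,"gripper": 1}
    - {"x": 0,"y": 0,"z": -3,"ax": 0,"ay": 0,"az": 0,"gripper": 0.2}
    - {"x": 2,"y": 0,"z": -2,"ax": 0,"ay": 0,"az": 0,"gripper": -0.6}

```text
clock: 12.45
position: [529.8, 70.3, 178.4]
ee_rot: [0.73, -0.684, 0.001, -0.002]
contact_force: [0.6, 0.3, 0.7]
gripper_width: 23.4
grasp_force: 0.0
```

Call:
send_rows:
  targets:
    - {"x": 4,"y": -0.2,"z": 0,"ax": 0,"ay": 0,"az": 0,"gripper": -0.6}
    - {"x": 4,"y": -0.2,"z": 0,"ax": 0,"ay": 0,"az": 0,"gripper": -0.6}
    - {"x": 4,"y": -0.2,"z": 0,"ax": 0,"ay": 0,"az": 0,"gripper": -0.6}
    - {"x": 0,"y": 0,"z": 0,"ax": 0,"ay": 0,"az": 0,"gripper": -0.6}
    - {"x": 0,"y": 0,"z": 0,"ax": 0,"ay": 0,"az": 0,"gripper": -0.6}

```text
clock: 12.87
position: [541.4, -53.0, 175.0]
ee_rot: [0.727, -0.687, -0.0, 0.0]
contact_force: [-0.5, 0.1, -0.2]
gripper_width: 68.3
grasp_force: 0.0
```

```bash
python3 look.py w4; python3 - <<'E'
from h import *
P=np.load('w4.npz')['P'];T=P[...,2]
k=(T>85)&(T<110)&(P[...,1]<20)&(P[...,1]>-230)&(P[...,0]>500)&(P[...,0]<620)
Q=P[k];print('wrist prof',len(Q),np.median(Q,0),cv2.minAreaRect(Q[:,:2].astype(np.float32)))
im,d,m=grab('top');P=cloud(d,m);T=P[...,2]
i=im.astype(int);k=(i.max(2)<70)&(T>85)&(T<110)&(P[...,1]<20)&(P[...,1]>-230)&(P[...,0]>500)&(P[...,0]<620)
Q=P[k];print('top',len(Q))
s=arm.read_state();print('h',s['position'][2])
E
```

```text
{'clock': 12.917, 'joints': [0.203, 0.297, -0.275, -0.0, -0.999, -0.144], 'position': [541.473, -51.721, 174.917], 'ee_rot': [0.728, -0.686, -0.0, 0.0], 'contact_force': [-0.009, -0.153, 0.18], 'gripper_width': 68.45}
red 747 [525.9  74.8  53.7] ((525.8550415039062, 73.04115295410156), (42.93645477294922, 29.51036834716797), 2.979020357131958) px [296 302] [317 342]
yel 2030 [527.9  51.2  60.4] ((525.7350463867188, 75.15005493164062), (69.17752075195312, 86.11609649658203), 3.278759479522705) px [278 289] [342 354]
wrist prof 12664 [ 547.8426911  -114.38347551   94.47348979] ((546.8391723632812, -99.59223175048828), (40.70222473144531, 180.80438232421875), 5.477324962615967)
top 536
h 174.9084902143974
```

View pics/w4.png

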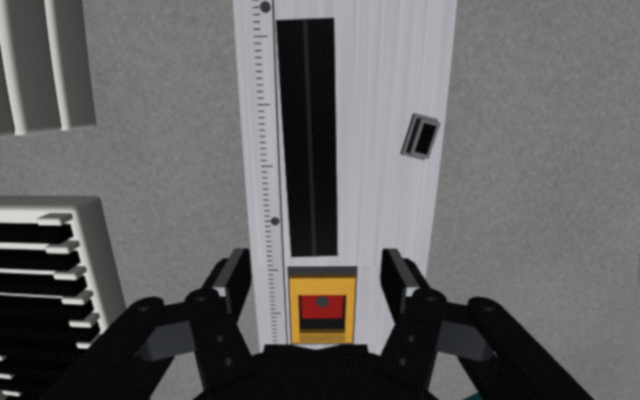

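The wrist view shows the stop trapped below the yellow bar at (322,305), and the profile from (305,20) to (315,255). I'll go above its centre and down.

Call:
send_rows:
  targets:
    - {"x": 2.4,"y": -0.12,"z": 1,"ax": 0,"ay": 0,"az": 0,"gripper": -0.6}
    - {"x": 2.41,"y": -0.12,"z": 1,"ax": 0,"ay": 0,"az": 0,"gripper": -0.6}
    - {"x": 0,"y": 0,"z": 2,"ax": 0,"ay": 0,"az": -2.1,"gripper": -0.6}
    - {"x": 0,"y": 0,"z": 2,"ax": 0,"ay": 0,"az": 0,"gripper": -0.6}
    - {"x": 0,"y": 0,"z": 1.5,"ax": 0,"ay": 0,"az": 0,"gripper": -0.6}

```text
clock: 13.38
position: [546.5, -97.5, 98.5]
ee_rot: [0.741, -0.671, -0.001, 0.0]
contact_force: [0.7, 0.3, -0.3]
gripper_width: 68.5
grasp_force: 0.0
```

Call:
send_rows:
  targets:
    - {"x": 0,"y": 0,"z": 1.3,"ax": 0,"ay": 0,"az": 0,"gripper": -0.6}
    - {"x": 0,"y": 0,"z": 0.8,"ax": 0,"ay": 0,"az": 0,"gripper": -0.6}
    - {"x": 0,"y": 0,"z": 0.4,"ax": 0,"ay": 0,"az": 0,"gripper": -0.6}
    - {"x": 0,"y": 0,"z": 0.3,"ax": 0,"ay": 0,"az": 0,"gripper": -0.6}
    - {"x": 0,"y": 0,"z": 0,"ax": 0,"ay": 0,"az": 0,"gripper": -0.6}

```text
clock: 13.8
position: [547.2, -98.1, 71.8]
ee_rot: [0.741, -0.671, 0.0, 0.0]
contact_force: [0.4, -0.2, 0.9]
gripper_width: 68.6
grasp_force: 0.0
```

```bash
python3 st.py; python3 look.py w5
```

```text
14.0 [ 5.4758e+02 -9.8410e+01  7.2490e+01  3.0000e-02  3.1000e-01  4.6000e-01
  0.0000e+00]
{'clock': 14.05, 'joints': [0.113, 0.436, -0.364, 0.0, -0.77, -0.015], 'position': [547.518, -98.629, 72.556], 'ee_rot': [0.741, -0.672, 0.001, -0.001], 'contact_force': [-0.127, 0.993, 0.432], 'gripper_width': 68.543}
```

View pics/w5.png

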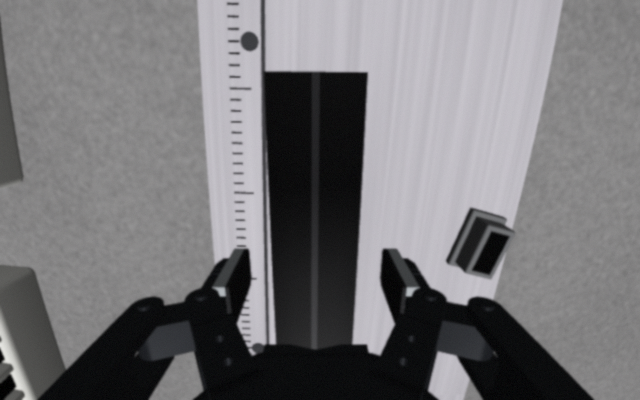

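The fingers straddle the profile, at (232,280) and (400,280), with its edges at 265 and 360. Closing now.

Call:
send_rows:
  targets:
    - {"x": 0,"y": 0,"z": 0,"ax": 0,"ay": 0,"az": 0,"gripper": -0.2}
    - {"x": 0,"y": 0,"z": 0,"ax": 0,"ay": 0,"az": 0,"gripper": -0.1}
    - {"x": 0,"y": 0,"z": 0,"ax": 0,"ay": 0,"az": 0,"gripper": 0}
    - {"x": 0,"y": 0,"z": 0,"ax": 0,"ay": 0,"az": 0,"gripper": 0.05}
    - {"x": 0,"y": 0,"z": 0,"ax": 0,"ay": 0,"az": 0,"gripper": 0.1}

```text
clock: 14.47
position: [547.7, -98.7, 72.3]
ee_rot: [0.741, -0.672, 0.001, -0.0]
contact_force: [-0.5, 0.4, 1.6]
gripper_width: 39.4
grasp_force: 40.5
```

Call:
send_rows:
  targets:
    - {"x": 0,"y": 0,"z": 0,"ax": 0,"ay": 0,"az": 0,"gripper": 0.15}
    - {"x": 0,"y": 0,"z": 0,"ax": 0,"ay": 0,"az": 0,"gripper": 0.2}
    - {"x": 0,"y": 0,"z": 0,"ax": 0,"ay": 0,"az": 0,"gripper": 0.2}

```text
clock: 14.72
position: [547.7, -98.7, 72.4]
ee_rot: [0.741, -0.672, 0.001, -0.0]
contact_force: [0.7, 0.1, 5.3]
gripper_width: 38.8
grasp_force: 61.4
```

```bash
python3 st.py
```

```text
14.9167 [ 5.4771e+02 -9.8670e+01  7.2450e+01  2.2000e-01  7.1000e-01  5.0400e+00
  6.1430e+01]
```

Call:
send_rows:
  targets:
    - {"x": 0,"y": 0,"z": -0.03,"ax": 0,"ay": 0,"az": 1,"gripper": 0.2}
    - {"x": -0.3,"y": -0.1,"z": 0,"ax": 0,"ay": 0,"az": 1.1,"gripper": 0.2}
    - {"x": -0.7,"y": -0.1,"z": 0,"ax": 0,"ay": 0,"az": 0,"gripper": 0.2}
    - {"x": -1,"y": -0.1,"z": 0,"ax": 0,"ay": 0,"az": 0,"gripper": 0.2}
    - {"x": -1,"y": -0.1,"z": 0,"ax": 0,"ay": 0,"az": 0,"gripper": 0.2}

```text
clock: 15.33
position: [549.1, -69.1, 72.4]
ee_rot: [0.728, -0.686, 0.0, 0.0]
contact_force: [-0.2, -4.2, 5.6]
gripper_width: 38.8
grasp_force: 61.6
```

```bash
python3 st.py
```

```text
15.5333 [549.27 -67.5   72.45  -1.45   2.35   6.54  61.65]
```

Call:
send_rows:
  targets:
    - {"x": -1.5,"y": 0,"z": -0.02,"ax": 0,"ay": 0,"az": 0,"gripper": 0.2}
    - {"x": -2,"y": 0,"z": 0,"ax": 0,"ay": 0,"az": 0,"gripper": 0.2}
    - {"x": -2,"y": 0,"z": 0,"ax": 0,"ay": 0,"az": 0,"gripper": 0.2}
    - {"x": -2,"y": 0,"z": 0,"ax": 0,"ay": 0,"az": 0,"gripper": 0.2}
    - {"x": -1.5,"y": 0,"z": 0,"ax": 0,"ay": 0,"az": 0,"gripper": 0.2}

```text
clock: 15.95
position: [543.4, 21.9, 72.4]
ee_rot: [0.728, -0.685, 0.0, 0.001]
contact_force: [-0.2, -4.3, 5.3]
gripper_width: 38.7
grasp_force: 61.4
```

Call:
send_rows:
  targets:
    - {"x": -2,"y": 0,"z": 0,"ax": 0,"ay": 0,"az": 0,"gripper": 0.2}
    - {"x": -2,"y": 0,"z": 0,"ax": 0,"ay": 0,"az": 0,"gripper": 0.2}
    - {"x": -2,"y": 0,"z": 0,"ax": 0,"ay": 0,"az": 0,"gripper": 0.2}
    - {"x": -2,"y": 0,"z": 0,"ax": 0,"ay": 0,"az": 0,"gripper": 0.2}
    - {"x": -1.5,"y": 0,"z": 0,"ax": 0,"ay": 0,"az": 0,"gripper": 0.2}

```text
clock: 16.37
position: [537.4, 116.5, 72.5]
ee_rot: [0.728, -0.685, 0.0, 0.001]
contact_force: [0.3, -4.6, 6.1]
gripper_width: 38.9
grasp_force: 61.6
```

Call:
send_rows:
  targets:
    - {"x": -1.5,"y": 0,"z": 0,"ax": 0,"ay": 0,"az": 0,"gripper": 0.2}
    - {"x": -1.5,"y": 0,"z": 0,"ax": 0,"ay": 0,"az": 0,"gripper": 0.2}
    - {"x": -1,"y": 0,"z": 0,"ax": 0,"ay": 0,"az": 0,"gripper": 0.2}
    - {"x": -0.5,"y": 0,"z": 0,"ax": 0,"ay": 0,"az": 0,"gripper": 0.2}
    - {"x": 0,"y": 0,"z": 0,"ax": 0,"ay": 0,"az": 0,"gripper": 0.2}

```text
clock: 16.78
position: [534.7, 161.7, 72.5]
ee_rot: [0.728, -0.685, -0.0, 0.0]
contact_force: [-2.2, 1.0, 6.4]
gripper_width: 38.8
grasp_force: 61.7
```

```bash
python3 st.py; python3 look.py w6; python3 - <<'E'
from h import *
im,d,m=grab('top'); save(cv2.resize(im[125:225,190:350],None,fx=5,fy=5,interpolation=cv2.INTER_CUBIC),'t6.png')
E
```

```text
16.9833 [534.66 161.77  72.47  -2.15   1.88   5.56  61.6 ]
{'clock': 17.033, 'joints': [0.584, 0.44, -0.357, -0.001, -0.775, -0.522], 'position': [534.669, 161.755, 72.475], 'ee_rot': [0.728, -0.685, -0.0, -0.0], 'contact_force': [-2.272, 2.172, 5.374], 'gripper_width': 38.766}
red 2728 [518.5  60.2  53.7] ((526.318115234375, 70.06411743164062), (45.312618255615234, 35.17565155029297), 2.977003812789917) px [ 44 296] [116 384]
yel 9176 [516.9  48.5  60.3] ((525.7354736328125, 75.41514587402344), (69.91381072998047, 84.4227294921875), 3.8658711910247803) px [  0 271] [170 414]
```

View pics/w6.png

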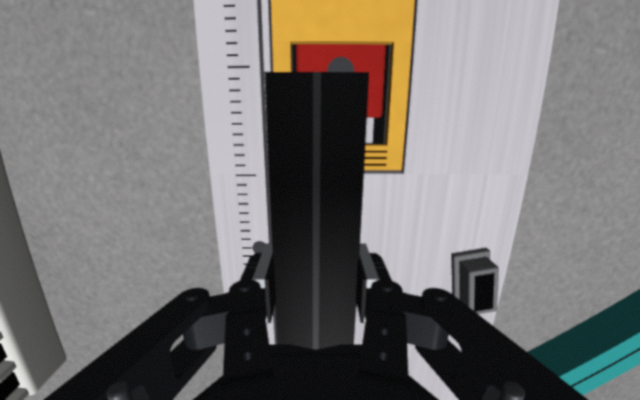

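The profile is in the grip with its rear end at (316,75), just clear of the fence and above the locked stop. I'll approach the end and feel for contact.

Call:
send_rows:
  targets:
    - {"x": -1,"y": 0,"z": 0,"ax": 0,"ay": 0,"az": 0,"gripper": 0.2}
    - {"x": -0.8,"y": 0,"z": 0,"ax": 0,"ay": 0,"az": 0,"gripper": 0.2}
    - {"x": -0.5,"y": -0.05,"z": 0,"ax": 0,"ay": 0,"az": 0,"gripper": 0.2}
    - {"x": -0.3,"y": -0.05,"z": 0,"ax": 0,"ay": 0,"az": 0,"gripper": 0.2}
    - {"x": 0,"y": 0,"z": 0,"ax": 0,"ay": 0,"az": 0,"gripper": 0.2}

```text
clock: 17.5
position: [533.9, 186.6, 72.5]
ee_rot: [0.728, -0.685, 0.0, 0.001]
contact_force: [-1.1, -1.8, 6.7]
gripper_width: 38.7
grasp_force: 61.8
```

Call:
send_rows:
  targets:
    - {"x": 0,"y": -0.05,"z": 0,"ax": 0,"ay": 0,"az": 0,"gripper": 0.2}
    - {"x": 0,"y": -0.05,"z": 0,"ax": 0,"ay": 0,"az": 0,"gripper": 0.2}
    - {"x": 0,"y": 0,"z": 0,"ax": 0,"ay": 0,"az": 0,"gripper": 0.2}

```text
clock: 17.75
position: [533.9, 186.5, 72.5]
ee_rot: [0.728, -0.686, -0.001, 0.002]
contact_force: [-3.8, -1.2, 9.4]
gripper_width: 38.8
grasp_force: 62.0
```

Call:
send_rows:
  targets:
    - {"x": 0,"y": -0.05,"z": 0,"ax": 0,"ay": 0,"az": 0,"gripper": 0.2}
    - {"x": 0,"y": 0,"z": 0,"ax": 0,"ay": 0,"az": 0,"gripper": 0.2}

```text
clock: 17.92
position: [533.9, 186.5, 72.5]
ee_rot: [0.728, -0.686, -0.001, 0.002]
contact_force: [-5.2, -0.4, 9.0]
gripper_width: 38.9
grasp_force: 62.2
```

```bash
python3 st.py
```

```text
18.1167 [ 5.3394e+02  1.8653e+02  7.2510e+01 -5.6000e+00 -3.1000e-01  1.0280e+01
  6.2160e+01]
```

Call:
send_rows:
  targets:
    - {"x": 0,"y": 0,"z": -0.1,"ax": 0,"ay": 0,"az": 0,"gripper": 0.2}
    - {"x": 0,"y": 0,"z": -0.1,"ax": 0,"ay": 0,"az": 0,"gripper": 0.2}
    - {"x": 0,"y": 0,"z": 0,"ax": 0,"ay": 0,"az": 0,"gripper": 0.2}

```text
clock: 18.37
position: [535.2, 187.0, 73.4]
ee_rot: [0.728, -0.685, -0.0, 0.001]
contact_force: [-0.4, 0.3, -1.5]
gripper_width: 39.0
grasp_force: 60.7
```

Call:
send_rows:
  targets:
    - {"x": 0,"y": -0.05,"z": 0,"ax": 0,"ay": 0,"az": 0,"gripper": 0.2}
    - {"x": 0,"y": 0,"z": 0,"ax": 0,"ay": 0,"az": 0,"gripper": 0.2}

```text
clock: 18.53
position: [536.2, 187.1, 73.6]
ee_rot: [0.728, -0.685, -0.0, 0.001]
contact_force: [0.6, 0.0, -1.5]
gripper_width: 38.9
grasp_force: 60.7
```

```bash
python3 st.py; python3 look.py w7
```

```text
18.7333 [ 5.3633e+02  1.8714e+02  7.3900e+01 -1.4000e-01 -5.2000e-01 -1.8800e+00
  6.0670e+01]
{'clock': 18.783, 'joints': [0.621, 0.451, -0.331, -0.0, -0.789, -0.56], 'position': [536.43, 187.198, 74.131], 'ee_rot': [0.728, -0.685, -0.0, 0.0], 'contact_force': [0.413, 0.385, -1.213], 'gripper_width': 38.929}
red 5309 [526.2  74.3  53.6] ((526.177734375, 72.70113372802734), (44.9172248840332, 31.655189514160156), 3.581308603286743) px [  0 303] [ 68 392]
yel 3893 [499.9  83.3  60.3] ((525.3770141601562, 86.50297546386719), (70.5039291381836, 57.21219253540039), 2.0162808895111084) px [  0 278] [121 419]
```

View pics/w7.png

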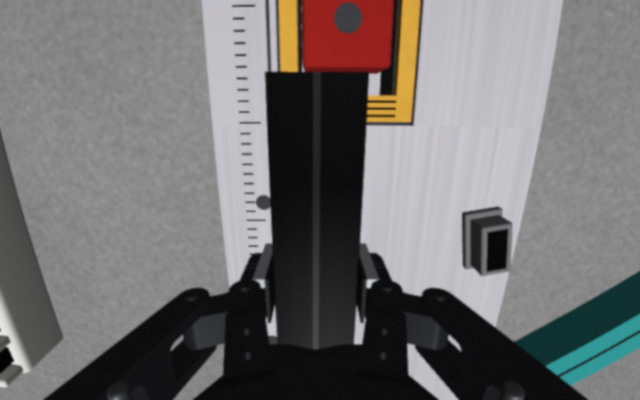

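Without the weight on the deck the profile moves freely, so I can feel for the fence and then the end stop.

Call:
send_rows:
  targets:
    - {"x": 0,"y": -0.05,"z": 0.05,"ax": 0,"ay": 0,"az": 0,"gripper": 0.2}
    - {"x": 0,"y": 0,"z": 0,"ax": 0,"ay": 0,"az": 0,"gripper": 0.2}
    - {"x": 0,"y": 0,"z": 0,"ax": 0,"ay": 0,"az": 0,"gripper": 0.2}

```text
clock: 19.03
position: [537.0, 187.2, 73.8]
ee_rot: [0.728, -0.685, -0.0, 0.0]
contact_force: [-0.1, 1.6, -2.1]
gripper_width: 38.5
grasp_force: 60.7
```

Call:
send_rows:
  targets:
    - {"x": 0,"y": -0.05,"z": 0,"ax": 0,"ay": 0,"az": 0,"gripper": 0.2}
    - {"x": 0,"y": 0,"z": 0,"ax": 0,"ay": 0,"az": 0,"gripper": 0.2}
    - {"x": 0,"y": 0,"z": 0,"ax": 0,"ay": 0,"az": 0,"gripper": 0.2}

```text
clock: 19.28
position: [537.5, 187.3, 73.8]
ee_rot: [0.728, -0.685, 0.0, -0.0]
contact_force: [0.1, -0.1, -1.7]
gripper_width: 38.9
grasp_force: 60.7
```

Call:
send_rows:
  targets:
    - {"x": 0,"y": -0.05,"z": 0,"ax": 0,"ay": 0,"az": 0,"gripper": 0.2}
    - {"x": 0,"y": 0,"z": 0,"ax": 0,"ay": 0,"az": 0,"gripper": 0.2}
    - {"x": 0,"y": 0,"z": 0,"ax": 0,"ay": 0,"az": 0,"gripper": 0.2}

```text
clock: 19.53
position: [538.0, 187.3, 73.8]
ee_rot: [0.728, -0.685, 0.0, 0.0]
contact_force: [-1.2, -0.2, -1.5]
gripper_width: 38.7
grasp_force: 60.7
```

```bash
python3 st.py
```

```text
19.7333 [ 5.3797e+02  1.8735e+02  7.3820e+01 -1.7000e-01 -1.4000e-01 -1.3900e+00
  6.0670e+01]
```

Call:
send_rows:
  targets:
    - {"x": 0,"y": -0.05,"z": 0,"ax": 0,"ay": 0,"az": 0,"gripper": 0.2}
    - {"x": 0,"y": 0,"z": 0,"ax": 0,"ay": 0,"az": 0,"gripper": 0.2}
    - {"x": 0,"y": 0,"z": 0,"ax": 0,"ay": 0,"az": 0,"gripper": 0.2}

```text
clock: 19.98
position: [538.2, 187.2, 73.7]
ee_rot: [0.728, -0.685, -0.0, 0.0]
contact_force: [-1.2, 1.1, -0.7]
gripper_width: 39.1
grasp_force: 60.7
```

Call:
send_rows:
  targets:
    - {"x": 0,"y": -0.05,"z": 0,"ax": 0,"ay": 0,"az": 0,"gripper": 0.2}
    - {"x": 0,"y": 0,"z": 0,"ax": 0,"ay": 0,"az": 0,"gripper": 0.2}
    - {"x": 0,"y": 0,"z": 0,"ax": 0,"ay": 0,"az": 0,"gripper": 0.2}

```text
clock: 20.23
position: [538.3, 187.2, 73.6]
ee_rot: [0.729, -0.685, -0.0, 0.001]
contact_force: [-4.1, 0.2, 0.0]
gripper_width: 38.5
grasp_force: 60.8
```

Call:
send_rows:
  targets:
    - {"x": 0,"y": -0.05,"z": 0,"ax": 0,"ay": 0,"az": 0,"gripper": 0.2}
    - {"x": 0,"y": 0,"z": 0,"ax": 0,"ay": 0,"az": 0,"gripper": 0.2}
    - {"x": 0,"y": 0,"z": 0,"ax": 0,"ay": 0,"az": 0,"gripper": 0.2}

```text
clock: 20.48
position: [538.4, 187.2, 73.5]
ee_rot: [0.729, -0.685, -0.0, 0.001]
contact_force: [-4.6, 0.8, -0.1]
gripper_width: 39.1
grasp_force: 60.9
```

```bash
python3 st.py
```

```text
20.6833 [ 5.3840e+02  1.8717e+02  7.3550e+01 -4.9500e+00  1.1400e+00  1.5000e-01
  6.0940e+01]
```

Fence found. Easing it slightly, then advancing to the end stop.

Call:
send_rows:
  targets:
    - {"x": -0.2,"y": 0.08,"z": 0,"ax": 0,"ay": 0,"az": 0,"gripper": 0.2}
    - {"x": -0.2,"y": 0,"z": 0,"ax": 0,"ay": 0,"az": 0,"gripper": 0.2}
    - {"x": -0.1,"y": 0,"z": 0,"ax": 0,"ay": 0,"az": 0,"gripper": 0.2}
    - {"x": 0,"y": 0,"z": 0,"ax": 0,"ay": 0,"az": 0,"gripper": 0.2}

```text
clock: 21.02
position: [537.9, 192.1, 73.5]
ee_rot: [0.728, -0.685, -0.0, 0.001]
contact_force: [-2.6, -1.4, -2.2]
gripper_width: 39.2
grasp_force: 60.7
```

Call:
send_rows:
  targets:
    - {"x": -0.08,"y": 0,"z": 0,"ax": 0,"ay": 0,"az": 0,"gripper": 0.2}
    - {"x": -0.08,"y": 0,"z": 0,"ax": 0,"ay": 0,"az": 0,"gripper": 0.2}
    - {"x": 0,"y": 0,"z": 0,"ax": 0,"ay": 0,"az": 0,"gripper": 0.2}

```text
clock: 21.27
position: [537.9, 193.7, 73.5]
ee_rot: [0.728, -0.685, -0.0, 0.001]
contact_force: [-3.7, -1.9, -2.1]
gripper_width: 38.9
grasp_force: 60.7
```

Call:
send_rows:
  targets:
    - {"x": -0.08,"y": 0,"z": 0,"ax": 0,"ay": 0,"az": 0,"gripper": 0.2}
    - {"x": -0.06,"y": 0,"z": 0,"ax": 0,"ay": 0,"az": 0,"gripper": 0.2}
    - {"x": 0,"y": 0,"z": 0,"ax": 0,"ay": 0,"az": 0,"gripper": 0.2}

```text
clock: 21.52
position: [537.8, 195.2, 73.6]
ee_rot: [0.728, -0.685, -0.0, 0.001]
contact_force: [-4.9, -2.5, -1.9]
gripper_width: 38.8
grasp_force: 60.7
```

```bash
python3 st.py
```

```text
21.7167 [537.81 195.18  73.63  -4.19  -2.41  -2.16  60.69]
```

Call:
send_rows:
  targets:
    - {"x": -0.07,"y": 0.05,"z": 0,"ax": 0,"ay": 0,"az": 0,"gripper": 0.2}
    - {"x": 0,"y": 0,"z": 0,"ax": 0,"ay": 0,"az": 0,"gripper": 0.2}

```text
clock: 21.88
position: [537.7, 196.1, 73.8]
ee_rot: [0.728, -0.685, 0.0, -0.0]
contact_force: [-3.2, -2.3, -2.3]
gripper_width: 38.7
grasp_force: 60.7
```

Call:
send_rows:
  targets:
    - {"x": -0.07,"y": 0,"z": 0,"ax": 0,"ay": 0,"az": 0,"gripper": 0.2}
    - {"x": 0,"y": 0,"z": 0,"ax": 0,"ay": 0,"az": 0,"gripper": 0.2}

```text
clock: 22.05
position: [537.7, 196.9, 73.9]
ee_rot: [0.728, -0.685, 0.0, -0.0]
contact_force: [-4.0, -2.1, -2.4]
gripper_width: 39.0
grasp_force: 60.7
```

Call:
send_rows:
  targets:
    - {"x": -0.07,"y": 0,"z": 0,"ax": 0,"ay": 0,"az": 0,"gripper": 0.2}
    - {"x": 0,"y": 0,"z": 0,"ax": 0,"ay": 0,"az": 0,"gripper": 0.2}

```text
clock: 22.22
position: [537.6, 197.3, 73.9]
ee_rot: [0.728, -0.685, 0.0, 0.0]
contact_force: [-3.6, -2.7, -2.1]
gripper_width: 38.7
grasp_force: 60.7
```

Call:
send_rows:
  targets:
    - {"x": -0.07,"y": 0,"z": 0,"ax": 0,"ay": 0,"az": 0,"gripper": 0.2}
    - {"x": 0,"y": 0,"z": 0,"ax": 0,"ay": 0,"az": 0,"gripper": 0.2}

```text
clock: 22.38
position: [537.6, 197.3, 73.9]
ee_rot: [0.728, -0.685, 0.0, 0.001]
contact_force: [-2.4, -5.8, -1.3]
gripper_width: 39.3
grasp_force: 60.7
```

```bash
python3 st.py
```

```text
22.5833 [537.62 197.34  73.93  -2.84  -5.11  -1.26  60.72]
```

End stop met. Lowering the last millimetre onto the deck.

Call:
send_rows:
  targets:
    - {"x": 0,"y": 0,"z": 0.05,"ax": 0,"ay": 0,"az": 0,"gripper": 0.2}
    - {"x": 0,"y": 0,"z": 0.05,"ax": 0,"ay": 0,"az": 0,"gripper": 0.2}
    - {"x": 0,"y": 0,"z": 0,"ax": 0,"ay": 0,"az": 0,"gripper": 0.2}

```text
clock: 22.83
position: [537.7, 197.3, 73.5]
ee_rot: [0.729, -0.685, 0.0, 0.0]
contact_force: [-3.9, -5.5, 2.1]
gripper_width: 38.7
grasp_force: 61.1
```

Call:
send_rows:
  targets:
    - {"x": 0,"y": 0,"z": 0.05,"ax": 0,"ay": 0,"az": 0,"gripper": 0.2}
    - {"x": 0,"y": 0,"z": 0,"ax": 0,"ay": 0,"az": 0,"gripper": 0.2}
    - {"x": 0,"y": 0,"z": 0,"ax": 0,"ay": 0,"az": 0,"gripper": 0.2}

```text
clock: 23.08
position: [537.7, 197.3, 73.2]
ee_rot: [0.729, -0.685, 0.0, 0.0]
contact_force: [-3.5, -5.7, 2.5]
gripper_width: 39.0
grasp_force: 61.3
```

```bash
python3 st.py
```

```text
23.2833 [537.73 197.32  73.21  -3.77  -6.82   2.69  61.29]
```

Call:
send_rows:
  targets:
    - {"x": 0,"y": 0,"z": 0.05,"ax": 0,"ay": 0,"az": 0,"gripper": 0.2}
    - {"x": 0,"y": 0,"z": 0.05,"ax": 0,"ay": 0,"az": 0,"gripper": 0.2}
    - {"x": 0,"y": 0,"z": 0,"ax": 0,"ay": 0,"az": 0,"gripper": 0.2}

```text
clock: 23.53
position: [537.8, 197.3, 72.8]
ee_rot: [0.729, -0.685, 0.001, 0.0]
contact_force: [-4.4, -6.7, 5.2]
gripper_width: 38.8
grasp_force: 61.7
```

```bash
python3 st.py
```

```text
23.7333 [537.78 197.35  72.75  -4.85  -6.61   5.28  61.71]
```

Call:
send_rows:
  targets:
    - {"x": 0,"y": 0,"z": 0,"ax": 0,"ay": 0,"az": 0,"gripper": 0.0}
    - {"x": 0,"y": 0,"z": 0,"ax": 0,"ay": 0,"az": 0,"gripper": -0.2}
    - {"x": 0,"y": 0,"z": 0,"ax": 0,"ay": 0,"az": 0,"gripper": -0.4}
    - {"x": 0,"y": 0,"z": 0,"ax": 0,"ay": 0,"az": 0,"gripper": -0.5}
    - {"x": 0,"y": 0,"z": 0,"ax": 0,"ay": 0,"az": 0,"gripper": -0.5}

```text
clock: 24.15
position: [538.5, 199.0, 71.7]
ee_rot: [0.729, -0.685, 0.0, -0.001]
contact_force: [-0.9, -0.3, -0.2]
gripper_width: 63.9
grasp_force: 0.0
```

Call:
send_rows:
  targets:
    - {"x": 0,"y": 0,"z": -0.5,"ax": 0,"ay": 0,"az": 0,"gripper": -0.5}
    - {"x": 0,"y": 0,"z": -2,"ax": 0,"ay": 0,"az": 0,"gripper": -0.5}
    - {"x": 0,"y": 0,"z": -3,"ax": 0,"ay": 0,"az": 0,"gripper": -0.5}
    - {"x": 0,"y": 0,"z": -4,"ax": 0,"ay": 0,"az": 0,"gripper": -0.5}
    - {"x": 1,"y": 0,"z": -3,"ax": 0,"ay": 0,"az": 0,"gripper": -0.5}

```text
clock: 24.57
position: [539.2, 189.5, 199.5]
ee_rot: [0.729, -0.684, 0.001, -0.002]
contact_force: [0.2, 1.6, 0.5]
gripper_width: 64.1
grasp_force: 0.0
```

Call:
send_rows:
  targets:
    - {"x": 4,"y": 0,"z": 0,"ax": 0,"ay": 0,"az": 0,"gripper": -0.5}
    - {"x": 4,"y": 0,"z": 0,"ax": 0,"ay": 0,"az": 0,"gripper": -0.5}
    - {"x": 0,"y": 0,"z": 0,"ax": 0,"ay": 0,"az": 0,"gripper": -0.5}
    - {"x": 0,"y": 0,"z": 0,"ax": 0,"ay": 0,"az": 0,"gripper": -0.5}

```text
clock: 24.9
position: [543.2, 106.7, 197.1]
ee_rot: [0.727, -0.686, 0.0, -0.001]
contact_force: [0.1, 0.8, -0.4]
gripper_width: 64.0
grasp_force: 0.0
```

```bash
python3 st.py; python3 look.py w8; python3 - <<'E'
from h import *
P=np.load('w8.npz')['P'];im=np.load('w8.npz')['im'].astype(int);T=P[...,2]
k=(T>88)&(T<102)&(P[...,1]<282)&(P[...,1]>60)&(P[...,0]>480)&(P[...,0]<570)&(im.max(2)<80)
Q=P[k];print(len(Q),np.median(Q,0),cv2.minAreaRect(Q[:,:2].astype(np.float32)))
E
```

```text
25.1 [ 5.4327e+02  1.0856e+02  1.9657e+02  4.5000e-01  9.4000e-01 -4.2000e-01
  0.0000e+00]
{'clock': 25.15, 'joints': [0.491, 0.293, -0.221, 0.0, -1.056, -0.429], 'position': [543.101, 109.236, 196.195], 'ee_rot': [0.729, -0.685, -0.0, 0.0], 'contact_force': [0.02, 0.503, 0.066], 'gripper_width': 64.415}
red 1312 [525.9  72.2  53.6] ((526.0137329101562, 71.05494689941406), (42.96567153930664, 33.45663833618164), 3.4199652671813965) px [134 312] [168 356]
yel 2668 [525.8  49.5  60.4] ((903.2657470703125, 399.58416748046875), (1097.564453125, 135.53952026367188), 42.5881233215332) px [111  26] [388 371]
6116 [537.39426358 176.23434694  94.57003952] ((536.7338256835938, 190.02491760253906), (39.453269958496094, 168.60357666015625), 3.579664468765259)
```

View pics/w8.png

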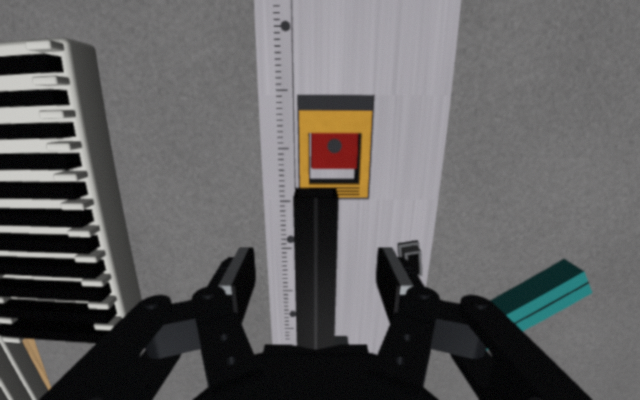

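The wrist view shows the profile flat along the fence with its rear end at (316,192). The yaw matches the rail, its leading end computes to rail y of about 220 mm, and the stop is still trapped at (335,150). Handing in.

```bash
python3 -c "
from bench import arm
print(arm.job_done())"
```

```text
the job is handed in; nothing more can be done
None
```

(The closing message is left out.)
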